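Change over the wire winder

TASK

Change over the wire winder: put the empty black take-up bobbin on the winder head's flatted spindle, turned so that the flats match, fully down on its seat, and stand each full bobbin (red, yellow, blue) upright in the middle of the round pad of its own colour. Let go of everything, and do not shift or knock over the white bottle standing among them.

Things in the scene. Friction and masses are not known exactly. Their poses are not given: they have to be found in the camera images.
- red_bobbin: Loose small bobbin of bright wire with two red flanges, standing on end: flange diameter 52 mm, height 36 mm, each flange 6 mm thick, wire barrel between them 42 mm in diameter, about 0.15 kg. It can be gripped from above across the flanges at any yaw. Origin: centre of its underside; z up along its axis.
- red_pad: Red round pad with a thin grey circle on it, 84 mm in diameter and 4 mm thick, fixed to the bench. Origin: centre of its underside, on the bench; the top is 4 mm above.
- yellow_bobbin: Loose small bobbin of bright wire with two yellow flanges, standing on end: flange diameter 52 mm, height 36 mm, each flange 6 mm thick, wire barrel between them 42 mm in diameter, about 0.15 kg. It can be gripped from above across the flanges at any yaw. Origin: centre of its underside; z up along its axis.
- yellow_pad: Yellow round pad with a thin grey circle on it, 84 mm in diameter and 4 mm thick, fixed to the bench. Origin: centre of its underside, on the bench; the top is 4 mm above.
- blue_bobbin: Loose small bobbin of bright wire with two blue flanges, standing on end: flange diameter 52 mm, height 36 mm, each flange 6 mm thick, wire barrel between them 42 mm in diameter, about 0.15 kg. It can be gripped from above across the flanges at any yaw. Origin: centre of its underside; z up along its axis.
- blue_pad: Blue round pad with a thin grey circle on it, 84 mm in diameter and 4 mm thick, fixed to the bench. Origin: centre of its underside, on the bench; the top is 4 mm above.
- takeup_bobbin: Loose empty bobbin, black flanges 52 mm across and 6 mm thick, grey core 38 mm across, standing on end, 36 mm high, 0.06 kg. Right through it a D-shaped bore 25.4 mm in diameter, its flat 6.8 mm from the axis. A white bar on the top marks the flat's side. Grip it from above across the flanges, at any yaw. Origin: centre of the underside; z up, x towards the flat and the white bar.
- winder: Fixed dark round housing 90 mm across, 35 mm high; on it a bright seat 44 mm across, its top 40 mm above the origin; on that an upright D-shaped spindle, 22 mm diameter, 32 mm long (top at 72 mm, last 8 mm tapered), flat 4.5 mm from the axis. A bobbin goes down on it only with both white bars one way (within 12 deg). Origin: centre of the underside; z up, x towards the flat and white bar.
- bottle: White plastic bottle with a red cap, standing among the other things, 40 mm in diameter and 90 mm tall; a bystander that must stay where it is. Origin: centre of its underside; z up.
Mind the look-alikes: they are no part of the job. Several things have the shape of the yellow_bobbin; the one meant has the colours described above.

How it is judged:
By the outcome, as a careful person would: the job done as asked, in the order asked, and still so for the second after the job is handed in, with the robot touching nothing.
It also fails if it takes over 120 s, if anything falls off the work surface, if the arm or the gripper's body presses on something with over 40 N, if the wrist force passes 120 N, or if a joint passes its speed limit or range.

ROBOT

A 6-joint arm with a two-finger parallel gripper is mounted at the origin on the work surface. World frame = base frame: x ahead of the robot, y to its left, z up, the work surface at z = 0. Lengths are in m, angles in rad, forces in N, time in s.
With the tool pointing down it reaches from about 0.35 to 0.975 m from the base axis. Payload 17.4 kg.
Tool frame: the origin (TCP) lies midway between the tips of the shut fingers; the grasp point (between the pads) lies 19 mm behind it; z points along the fingers, y is the line along which they close (so a half turn about z gives the same grasp; the last joint's range is limited). The gripper opens to 85 mm and grips with 20 to 120 N. Pads are 22 mm wide; open, the fingers measure 114 mm over their backs; the gripper's body (76 mm by 85 mm) begins 54 mm behind the grasp point. The pads swing forward as they close: fully open they stand 13 mm farther back than shut.
Start: joints at [1.254, 0.116, 1.442, -0, 1.584, -0.038], TCP at [0.186, 0.649, 0.231] pointing down, gripper open.
Joint ranges: [-2.83, 2.83], [-0.83, 2.19], [0.07, 2.5], [-1.14, 4.28], [0.01, 3], [-2.97, 2.97]. Speed limits (rad/s): [1.89, 1.89, 2.22, 3.14, 3.14, 3.14].

INTERFACE

Orientations are given as a 3x3 rotation matrix whose columns are the frame's x, y, z axes.
In Python, from bench import r gives the robot as it stands.
- The arm moves only by the tool play_rows, never from a script. Its argument "steps" is a list of rows, each a list of 6 numbers: the shift along the tool's x, y, z in cm, then the turn, a rotation vector about the tool's x, y, z in rad. In form: [[tx, ty, tz, rx, ry, rz], ...]. A call has exactly 8 rows; each row shifts and turns the commanded pose from where the row before left it, along the tool's axes as they then stand; what a row does not reach is not made up. A row lasts 1/12 s, in which the tool goes at most 41.7 mm and 7.16 degrees, less where a joint would pass 70% of its speed; a pose out of reach is approached as far as the arm can. A call with a gripper value outside its range is refused whole. "claw" is the closure, from 0 (fully open) to 1 (shut), set as the call begins (left out, the last holds). The fingers move at their own pace and stop on an object; "grip_force" is the grip in N (left out, the last holds). Time passes only in rows, so rows that do not move let the fingers close, or fill a call up. It gives the time, the measured TCP pose, the force, the opening and the grip force at its end, in the units of the state.
- r.sense(): the state, without advancing time (a new reading comes with each control period).
- r.snapshot(name): name is "scene" or "top" or "wrist"; returns the picture (400x640x3 uint8, red, green, blue); there is no depth.
- r.get_calibration(name): a dict with "mtx" (3x3 intrinsics, pixels), "cam_to_world" (4x4, takes a point from camera to world coordinates). Camera axes: x right, y up, looking along -z (the intrinsics and any distortion apply to the point x, -y, -z); pixel columns grow to the right and rows downward; lengths in m; the calibration is good to about 2 mm. A picture is of the moment at which its call begins: read the wrist's pose just before it. get_calibration takes no time and is no camera call; for the wrist camera it gives the pose at the moment of the call.
- r.job_done(): hands the job in; it is judged then, once.
Trained networks look in the newest picture that a camera, given by its name, has taken for a name from the list of things; names that differ only in an ending like _2 or _b are one class to them, and where a whole thing is asked for, a point or a joint stands for the part that bears it (a point fixed in the world has none). Each returns a list of dicts, best first, with "score" (0 to 1); they miss things now and then, are a little off and sometimes report something else, mostly with a low value. They report only what shows in the picture. A call takes as long as a camera call. They do not tell look-alikes from the thing itself.
- r.silhouettes(camera, thing): "pixels" (400x640 bool, what is visible of it) and "xy" ([column, row] in pixels, amid what is visible of it).
- r.tip_of(camera, thing): "xy" ([column, row] in pixels: a listed point, or the origin of a listed thing).
The state is a dict: "clock": time; "joint_positions": joint angles; "qd": joint speeds; "joint_torque": joint torques, N m; "tool_pos": TCP position; "tcp_rot": TCP orientation; "contact_force": force on the tool from outside, world axes, zero at the start; "ft_torque": the same for the moment, N m; "opening": finger opening in m; "gripper_force": force on a finger pad.
Only numpy, scipy, OpenCV 4.12 (cv2) and the standard library are available. Lean on these libraries where they do the work, as an engineer would, in place of code of your own. Each camera call takes 0.05 s, during which the arm holds its last target. There are 200 camera calls.

## Working session

There is one attempt and no reset: what is moved stays moved. The work goes in short steps, Python scripts to look and compute and a tool call to move; the robot and the scene stay as the last step left them, time stands still between calls to the robot, and variables do not carry over. Pictures are saved under pics/ and viewed, at most 14 in all, crops included, and the job is handed in when it is done.

Besides the shell and the picture viewer there is one more tool, called after "Call:" as name([rows], argument=value, ...), one row to a line, values as JSON. play_rows: Moves the arm, as the interface text tells. Its arguments: {"type":"object","properties":{"steps":{"type":"array","items":{"type":"array","items":{"type":"number"}}},"claw":{"type":"number"},"grip_force":{"type":"number"}},"required":["steps"]}

```bash
ls; mkdir -p pics
python3 - <<'E'
from bench import r
import cv2,numpy as np
for n in ("scene","top"):
    cv2.imwrite(f"pics/{n}0.png",r.snapshot(n)[:,:,::-1])
    c=r.get_calibration(n);print(n,np.round(c["mtx"],1).tolist(),np.round(c["cam_to_world"],3).tolist(),[k for k in c])
s=r.sense();print(s["tool_pos"],np.round(s["tcp_rot"],3).tolist(),s["opening"],s["clock"])
E
```

```text
pics
scene [[419.2, 0.0, 326.0], [0.0, 419.2, 203.3], [0.0, 0.0, 1.0]] [[-0.076, -0.788, 0.611, 1.116], [0.997, -0.064, 0.041, 0.042], [0.007, 0.612, 0.791, 0.771], [0.0, 0.0, 0.0, 1.0]] ['mtx', 'cam_to_world']
top [[377.5, 0.0, 321.0], [0.0, 377.5, 196.5], [0.0, 0.0, 1.0]] [[-0.08, 0.975, -0.209, 0.372], [-0.997, -0.077, 0.022, 0.004], [0.005, 0.21, 0.978, 0.801], [0.0, 0.0, 0.0, 1.0]] ['mtx', 'cam_to_world']
[0.18570616 0.64877634 0.23061852] [[-0.961, 0.275, -0.0], [0.275, 0.961, -0.001], [0.0, -0.001, -1.0]] 0.08505807785090001 0.1
```

View pics/top0.png

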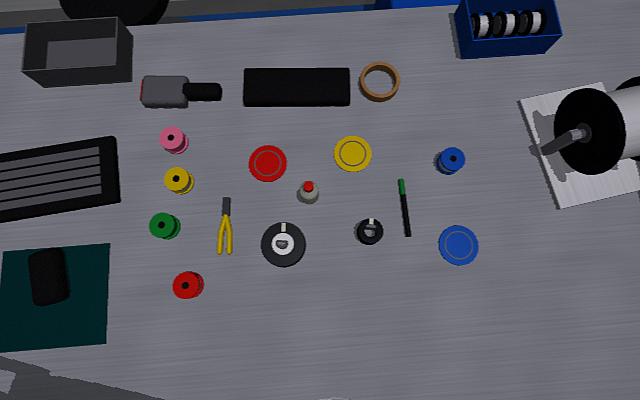

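View pics/scene0.png

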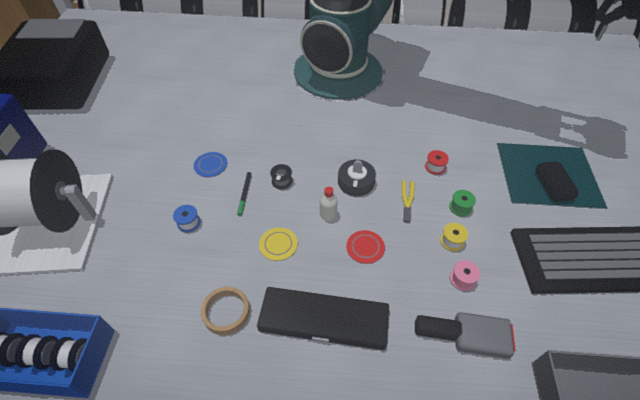

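The yellow candidates in the top view are yellow (178,180), pink (173,139), green (165,225) and red (188,285). By the description the one I want is yellow at (178,180). The take-up bobbin is at (369,231), the winder at (283,243), the bottle at (308,191) and the blue bobbin at (451,160).

```bash
cat > h.py <<'E'
from bench import r
import numpy as np,cv2
def ray(cam,uv,cal=None):
    c=cal or r.get_calibration(cam);M=np.array(c["mtx"]);T=np.array(c["cam_to_world"])
    d=np.linalg.inv(M)@[uv[0],uv[1],1];d=T[:3,:3]@(d*[1,-1,-1]);return T[:3,3],d
def onz(cam,uv,z,cal=None):
    o,d=ray(cam,uv,cal);return (o+d*(z-o[2])/d[2])[:2]
def proj(cam,P,cal=None):
    c=cal or r.get_calibration(cam);M=np.array(c["mtx"]);T=np.array(c["cam_to_world"])
    q=(np.atleast_2d(P)-T[:3,3])@T[:3,:3]*[1,-1,-1];q=q@M.T;return q[:,:2]/q[:,2:]
def plan(x,y,z,yaw=None):
    """yaw: direction of tool y in world (rad). prints shift in tool cm and turn"""
    s=r.sense();R=np.array(s["tcp_rot"]);p=np.array(s["tool_pos"])
    d=R.T@(np.array([x,y,z])-p)*100
    y0=np.arctan2(R[1,1],R[0,1]);t=0
    if yaw is not None:
        t=-(yaw-y0);t=(t+np.pi/2)%np.pi-np.pi/2
    print("shift cm",np.round(d,2),"turn z",round(t,3),"yaw now",round(y0,3),"q6",round(s["joint_positions"][5],2))
E
python3 - <<'E'
from h import *
img=r.snapshot("top");r.snapshot("scene")
for n in "red_bobbin red_pad yellow_bobbin yellow_pad blue_bobbin blue_pad takeup_bobbin winder bottle".split():
    for cam in ("top","scene"):
        print(n,cam,[(np.round(d["xy"]).tolist(),np.round(onz(cam,d["xy"],0),3).tolist(),round(d["score"],2)) for d in r.tip_of(cam,n)[:4]])
cv2.imwrite("pics/c1.png",cv2.resize(img[120:310,130:480,::-1],None,fx=2.2,fy=2.2,interpolation=cv2.INTER_CUBIC))
E
```

```text
red_bobbin top [([193.0, 285.0], [0.378, 0.264], 0.58)]
red_bobbin scene [([435.0, 165.0], [0.376, 0.266], 0.7), ([274.0, 241.0], [0.632, -0.103], 0.36)]
red_pad top [([268.0, 165.0], [0.624, 0.097], 0.6)]
red_pad scene [([368.0, 248.0], [0.635, 0.101], 0.93)]
yellow_bobbin top [([176.0, 141.0], [0.697, 0.298], 0.94), ([165.0, 226.0], [0.505, 0.322], 0.86), ([183.0, 179.0], [0.606, 0.284], 0.65)]
yellow_bobbin scene [([463.0, 207.0], [0.506, 0.319], 0.9), ([451.0, 240.0], [0.597, 0.283], 0.8)]
yellow_pad top [([350.0, 150.0], [0.645, -0.087], 0.92)]
yellow_pad scene [([275.0, 242.0], [0.634, -0.099], 0.58)]
blue_bobbin top [([451.0, 163.0], [0.598, -0.307], 0.57), ([191.0, 284.0], [0.38, 0.267], 0.22)]
blue_bobbin scene [([186.0, 222.0], [0.599, -0.307], 0.73)]
blue_pad top [([462.0, 244.0], [0.419, -0.303], 0.69)]
blue_pad scene [([210.0, 164.0], [0.419, -0.297], 0.55)]
takeup_bobbin top [([370.0, 233.0], [0.457, -0.111], 0.9), ([307.0, 198.0], [0.544, 0.017], 0.61)]
takeup_bobbin scene [([283.0, 181.0], [0.459, -0.106], 0.65)]
winder top [([285.0, 246.0], [0.443, 0.07], 0.58)]
winder scene [([359.0, 182.0], [0.447, 0.078], 0.63)]
bottle top [([309.0, 195.0], [0.55, 0.012], 0.71)]
bottle scene []
```

View pics/c1.png

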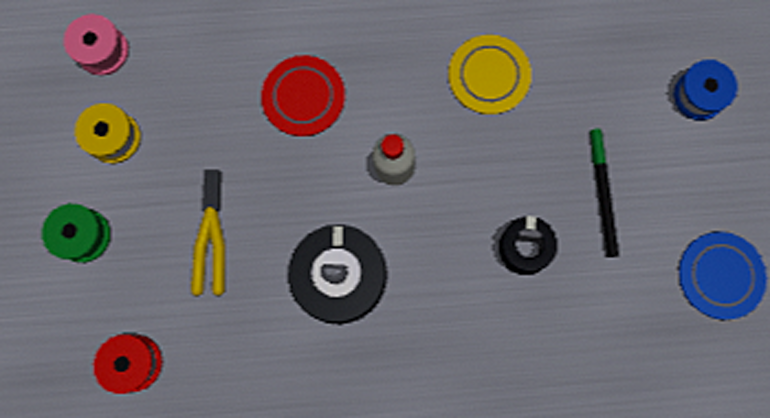

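Call:
play_rows([
  [-2.55,-3,0,0,0,0],
  [-2.55,-3,0,0,0,0],
  [-2.55,-3,0,0,0,0],
  [-2.55,-3,0,0,0,0],
  [-2.55,-3,0,0,0,0],
  [-2.55,-3,0,0,0,0],
  [-2.55,-3,0,0,0,0],
  [-2.55,-3,0,0,0,0],
], claw=0, grip_force=40)

```text
clock: 1.77
tool_pos: [0.3161, 0.3604, 0.2315]
tcp_rot: [[-0.961, 0.275, 0.0], [0.275, 0.961, 0.0], [-0.0, 0.001, -1.0]]
contact_force: [1.5, 0.7, 0.8]
opening: 0.0851
gripper_force: 0.0
```

Call:
play_rows([
  [-2.55,-3,0,0,0,0],
  [-2.55,-3,0,0,0,0],
  [-2.55,-3,0,0,0,0],
  [-2.55,-3,0,0,0,0],
  [-2.55,-3,0,0,0,0],
  [-2.55,-3,0,0,0,0],
  [-2.55,-3,0,0,0,0],
  [-2.55,-3,0,0,0,0],
])

```text
clock: 2.43
tool_pos: [0.4462, 0.0732, 0.2317]
tcp_rot: [[-0.961, 0.275, 0.001], [0.275, 0.961, 0.0], [-0.001, 0.0, -1.0]]
contact_force: [-0.1, 1.2, 0.9]
opening: 0.0854
gripper_force: 0.0
```

Run:
```python
from h import *
s=r.sense();print(s["tool_pos"],s["qd"],s["clock"],np.round(s["contact_force"],1))
c=r.get_calibration("wrist");print(np.round(c["mtx"],1).tolist(),np.round(c["cam_to_world"],3).tolist())
cv2.imwrite("pics/w1.png",r.snapshot("wrist")[:,:,::-1])
```

```text
[0.44622173 0.07319986 0.2317009 ] [-1.01366642e+00  2.63148517e-01 -1.87788663e-01  2.99829492e-06
 -7.75813233e-02 -1.00687895e+00] 2.4333 [-0.1  1.2  0.9]
[[299.5, 0.0, 316.7], [0.0, 299.5, 203.0], [0.0, 0.0, 1.0]] [[0.275, -0.925, -0.262, 0.38], [0.961, 0.265, 0.075, 0.092], [0.0, -0.272, 0.962, 0.375], [0.0, 0.0, 0.0, 1.0]]
```

View pics/w1.png

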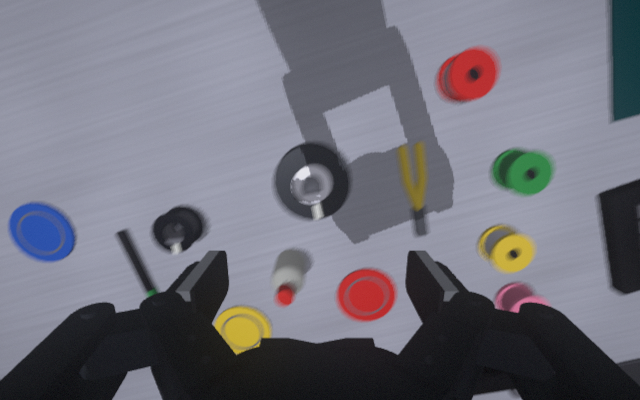

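The blurred view shows the winder at (312,182), the take-up at (178,229) and all the pads. The picture was taken while moving, so I'll retake it at rest and measure.

Run:
```python
from h import *
r.snapshot("wrist");r.snapshot("wrist")
cal=r.get_calibration("wrist");s=r.sense();print(s["tool_pos"],np.abs(s["qd"]).max())
im=r.snapshot("wrist");cv2.imwrite("pics/w2_full.png",im[:,:,::-1])
hsv=cv2.cvtColor(im,cv2.COLOR_RGB2HSV)
top=r.snapshot("top");hs={"wrist":hsv,"top":cv2.cvtColor(top,cv2.COLOR_RGB2HSV),"scene":cv2.cvtColor(r.snapshot("scene"),cv2.COLOR_RGB2HSV)}
for cam,h in hs.items():
  for n,lo,hi in(("red",0,5),("red",174,180),("yellow",22,32),("blue",105,118)):
    m=((h[...,0]>=lo)&(h[...,0]<=hi)&(h[...,1]>130)&(h[...,2]>60)).astype(np.uint8)
    m=cv2.morphologyEx(m,cv2.MORPH_CLOSE,np.ones((3,3)))
    k,_,st,ce=cv2.connectedComponentsWithStats(m)
    for i in range(1,k):
        if st[i,4]>200 and st[i,4]<4000:
            c=cal if cam=="wrist" else None
            print(cam,n,np.round(ce[i]),st[i,2:],"pad z:",np.round(onz(cam,ce[i],.004,c),4),"top z:",np.round(onz(cam,ce[i],.036,c),4))
crop=cv2.resize(im[130:260,140:370,::-1],None,fx=3.4,fy=3.4,interpolation=cv2.INTER_CUBIC);cv2.imwrite("pics/w2.png",crop)
```

```text
[0.4465364  0.07290539 0.23124966] 0.06891849882389285
wrist red [473.  70.] [  61   54 2006] pad z: [0.3795 0.279 ] top z: [0.3796 0.2629]
wrist red [369. 293.] [  58   52 1945] pad z: [0.6274 0.0974] top z: [0.6061 0.097 ]
wrist red [288. 294.] [ 17  21 253] pad z: [ 0.5968 -0.013 ] top z: [ 0.5781 -0.0039]
wrist red [456.  77.] [ 32  52 298] pad z: [0.3808 0.2589] top z: [0.3808 0.2445]
wrist red [370. 292.] [ 47  52 516] pad z: [0.6258 0.0987] top z: [0.6047 0.0982]
wrist yellow [417. 172.] [  29   68 1076] pad z: [0.477  0.1944] top z: [0.4687 0.1856]
wrist yellow [512. 247.] [  56   47 1476] pad z: [0.6134 0.2977] top z: [0.5933 0.28  ]
wrist yellow [244. 328.] [  58   49 1934] pad z: [ 0.6323 -0.0907] top z: [ 0.6106 -0.0749]
wrist blue [ 44. 231.] [  66   59 2891] pad z: [ 0.4177 -0.2933] top z: [ 0.4145 -0.26  ]
top red [194. 284.] [ 17  26 337] pad z: [0.3806 0.2609] top z: [0.3803 0.2506]
top yellow [352. 153.] [  37   36 1065] pad z: [ 0.635  -0.0901] top z: [ 0.6245 -0.0864]
top blue [490.  26.] [ 186   59 3876] pad z: [ 0.9273 -0.4518] top z: [ 0.905  -0.4335]
top blue 
[... 228 characters left out ...]
: [ 0.4149 -0.2812]
scene red [438. 158.] [ 20  15 203] pad z: [0.3551 0.2737] top z: [0.3868 0.2641]
scene red [365. 246.] [ 38  32 847] pad z: [0.632  0.0941] top z: [0.6522 0.0919]
scene red [367. 248.] [ 34  32 268] pad z: [0.6354 0.0993] top z: [0.6555 0.0969]
scene yellow [454. 234.] [ 27  28 403] pad z: [0.5862 0.2897] top z: [0.6083 0.2794]
scene yellow [278. 244.] [ 37  32 900] pad z: [ 0.6406 -0.0924] top z: [ 0.6605 -0.0868]
scene blue [ 11. 113.] [ 33  40 742] pad z: [ 0.2781 -0.8865] top z: [ 0.3131 -0.8478]
scene blue [210. 164.] [ 33  25 610] pad z: [ 0.4229 -0.2949] top z: [ 0.4518 -0.2809]
scene blue [185. 216.] [ 27  27 355] pad z: [ 0.584  -0.3119] top z: [ 0.6062 -0.2972]
```

View pics/w2.png

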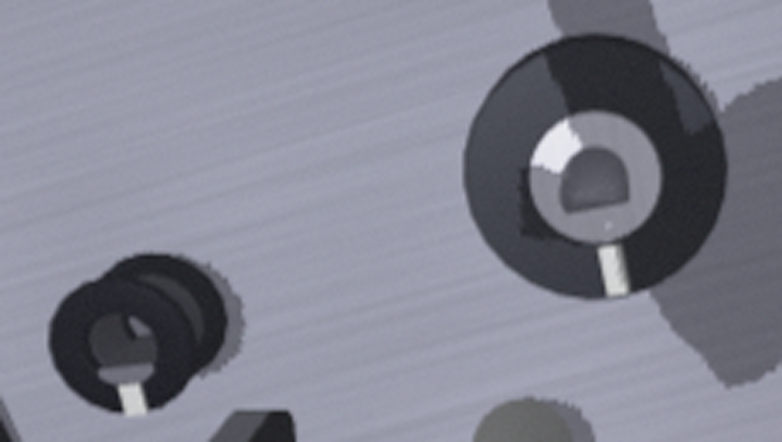

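The crop shows the winder seat centred at crop (596,177) with its bar end at (612,271). The take-up's top flange is at about (122,345) with its bar at (132,399). Both bars point roughly the same way.

Run:
```python
from h import *
cal=r.get_calibration("wrist")
f=lambda u,v,z:onz("wrist",(140+u/3.4-.35,130+v/3.4-.35),z,cal)
def ang(a,b): d=b-a;return round(np.degrees(np.arctan2(d[1],d[0])),1)
print("seat",f(596,177,.040),"bar",ang(f(596,177,.040),f(612,271,.035)),ang(f(608,246,.035),f(616,296,.035)))
print("spindle flat dir", ang(f(567,214,.072),f(629,205,.072)))
t=f(122,345,.036);print("takeup",t,"edges",f(49,340,.036),f(196,345,.036),f(122,277,.036),f(122,414,.036),"bar",ang(t,f(132,399,.036)),ang(f(127,383,.036),f(135,414,.036)))
plan(*f(122,345,.036),.18)
```

```text
seat [0.44571147 0.07414161] bar -6.9 -7.1
spindle flat dir 82.6
takeup [ 0.45868174 -0.10451905] edges [ 0.44983383 -0.1286288 ] [ 0.4658863  -0.07928178] [ 0.43528838 -0.09448486] [ 0.48336164 -0.11510507] bar -13.3 -9.5
shift cm [ -6.2  -16.98   5.13] turn z 0 yaw now 1.292 q6 -1.18
```

Call:
play_rows([
  [-1.04,-2.83,1.67,0,0,0],
  [-1.04,-2.83,1.67,0,0,0],
  [-1.04,-2.83,1.67,0,0,0],
  [-1.04,-2.83,1.67,0,0,0],
  [-1.04,-2.83,1.67,0,0,0],
  [-1.0,-2.83,1.67,0,0,0],
  [0,0,0,0,0,0],
  [0,0,0,0,0,0],
])

```text
clock: 3.4
tool_pos: [0.4585, -0.1048, 0.1303]
tcp_rot: [[-0.961, 0.276, -0.002], [0.276, 0.961, 0.001], [0.002, 0.0, -1.0]]
contact_force: [-1.0, 1.2, -0.0]
opening: 0.0851
gripper_force: 0.0
```

Run:
```python
from h import *
s=r.sense();cal=r.get_calibration("wrist");im=r.snapshot("wrist");print(s["tool_pos"],np.abs(s["qd"]).max())
p=proj("wrist",[[.4587,-.1045,.036]],cal)[0];print(p)
u,v=int(p[0]),int(p[1]);u0=max(u-75,0);v0=max(v-60,0);print(u0,v0)
cv2.imwrite("pics/w3.png",cv2.resize(im[v0:v0+120,u0:u0+150,::-1],None,fx=5,fy=5,interpolation=cv2.INTER_CUBIC))
```

```text
[ 0.45848143 -0.10478433  0.13030473] 0.0363343964563243
[316.58008243 205.3393185 ]
241 145
```

View pics/w3.png

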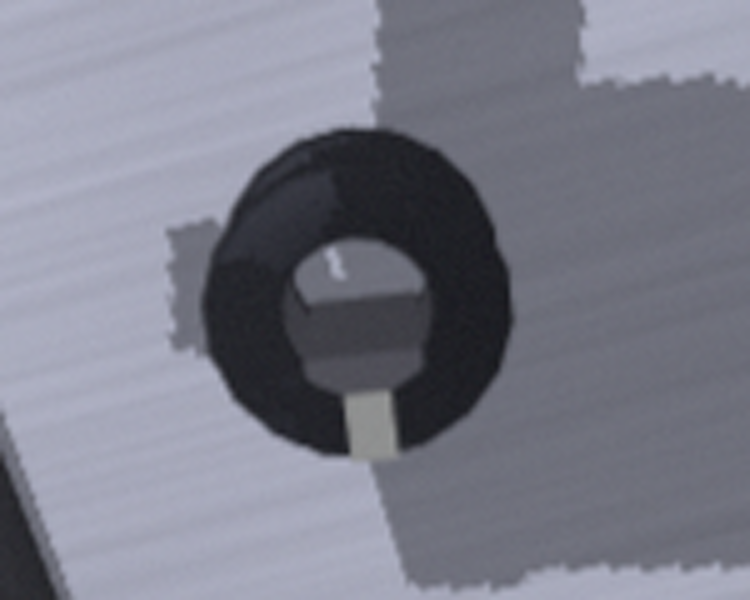

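The close-up shows the top flange centre at crop (357,307) and the bar's midline running from (369,391) to (373,458).

Run:
```python
from h import *
cal=r.get_calibration("wrist")
f=lambda u,v,z:onz("wrist",(241+u/5-.4,145+v/5-.4),z,cal)
def ang(a,b): d=b-a;return round(np.degrees(np.arctan2(d[1],d[0])),1)
t=f(357,307,.036);print(t,np.linalg.norm(f(203,307,.036)-f(510,307,.036)),ang(t,f(371,424,.036)),ang(f(369,391,.036),f(373,458,.036)),"flat",ang(f(303,358,.036),f(424,350,.036)))
plan(*t,.004)
```

```text
[ 0.45897718 -0.10778891] 0.0509010262573467 -9.6 -12.8 flat 78.0
shift cm [-0.11 -0.35 12.72] turn z 0 yaw now 1.293 q6 -1.57
```

Call:
play_rows([
  [-0.1,-0.3,2.2,0,0,0],
  [0,0,2.4,0,0,0],
  [0,0,2.4,0,0,0],
  [0,0,2.2,0,0,0],
  [0,0,1.6,0,0,0],
  [0,0,1.1,0,0,0],
  [0,0,0.7,0,0,0],
  [0,0,0,0,0,0],
])

```text
clock: 4.12
tool_pos: [0.4589, -0.1073, 0.0046]
tcp_rot: [[-0.962, 0.274, -0.001], [0.274, 0.962, 0.0], [0.001, 0.0, -1.0]]
contact_force: [-0.2, 0.5, -0.4]
opening: 0.0849
gripper_force: 0.0
```

Call:
play_rows([
  [0,0,0,0,0,0],
  [0,0,0,0,0,0],
  [0,0,0,0,0,0],
  [0,0,0,0,0,0],
  [0,0,0,0,0,0],
  [0,0,0,0,0,0],
  [0,0,0,0,0,0],
  [0,0,0,0,0,0],
], claw=1)

```text
clock: 4.78
tool_pos: [0.4597, -0.1084, 0.0067]
tcp_rot: [[-0.961, 0.275, 0.002], [0.275, 0.961, -0.0], [-0.002, 0.0, -1.0]]
contact_force: [-3.3, 2.9, 10.6]
opening: 0.05
gripper_force: 39.6
```

Call:
play_rows([
  [0,0,-1,0,0,0],
  [0,0,-2,0,0,0],
  [0,0,-2.5,0,0,0],
  [0,0,-2.5,0,0,0],
  [0,0,-2.5,0,0,0],
  [0,0,-2,0,0,0],
  [0,0,0,0,0,0],
  [0,0,0,0,0,0],
])

```text
clock: 5.45
tool_pos: [0.4594, -0.1085, 0.1318]
tcp_rot: [[-0.961, 0.275, 0.003], [0.275, 0.961, -0.001], [-0.003, -0.0, -1.0]]
contact_force: [0.1, 0.2, -1.1]
opening: 0.0499
gripper_force: 41.6
```

Run:
```python
from h import *
im=r.snapshot("wrist");cv2.imwrite("pics/w4.png",im[:,:,::-1]);plan(.4457,.0741,.13)
```

```text
shift cm [ 6.29 17.17  0.04] turn z 0 yaw now 1.292 q6 -1.58
```

View pics/w4.png

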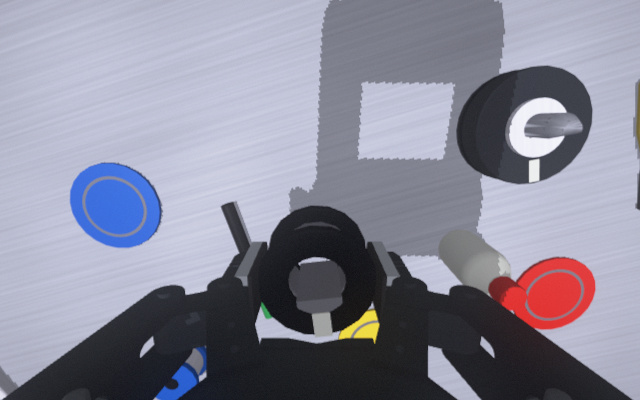

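The bobbin is held, with its top flange centre at about (317,275) and bar at (322,323). The winder is at (537,128) with its bar at (534,171).

Run:
```python
from h import *
cal=r.get_calibration("wrist")
def ang(a,b): d=b-a;return round(np.degrees(np.arctan2(d[1],d[0])),1)
z=.161;f=lambda u,v,z:onz("wrist",(u,v),z,cal)
t=f(317,275,z);print("held",t,np.linalg.norm(f(258,275,z)-f(376,275,z)),"bottom/top edge",f(317,334,z),"bar",ang(t,f(322,323,z)),ang(f(321,312,z),f(323,334,z)),"flat",ang(f(300,302,z),f(343,298,z)))
w=f(538,127,.04);print("winder",w,ang(w,f(534,171,.035)),ang(f(534.3,160,.035),f(533.5,182,.035)))
print(r.sense()["tool_pos"])
```

```text
held [ 0.45367172 -0.10623215] 0.04941200450972226 bottom/top edge [ 0.48183633 -0.11428248] bar -10.6 -11.3 flat 80.1
winder [0.44497903 0.0700445 ] -4.1 -6.8
[ 0.45890211 -0.10831872  0.1304414 ]
```

Call:
play_rows([
  [1.04,2.86,0,0,0,0],
  [1.04,2.86,0,0,0,0],
  [1.04,2.86,0,0,0,0],
  [1.04,2.86,0,0,0,0],
  [1.04,2.86,0,0,0,0],
  [1.04,2.86,0,0,0,0],
  [0,0,1.5,0,0,-0.07],
  [0,0,1.5,0,0,0],
])

```text
clock: 6.17
tool_pos: [0.4458, 0.0754, 0.0993]
tcp_rot: [[-0.98, 0.201, -0.0], [0.201, 0.98, 0.0], [0.0, 0.0, -1.0]]
contact_force: [0.0, -0.5, -0.8]
opening: 0.0501
gripper_force: 41.6
```

Run:
```python
from h import *
r.snapshot("top");r.snapshot("top");r.snapshot("top")
s=r.sense();print(s["tool_pos"],np.abs(s["qd"]).max())
im=r.snapshot("wrist");t=r.snapshot("top")
a=cv2.resize(im[190:350,230:410,::-1],None,fx=3,fy=3,interpolation=cv2.INTER_CUBIC)
cv2.imwrite("pics/w5.png",a)
```

```text
[0.44519541 0.07383164 0.09860973] 0.03563189916819185
```

View pics/w5.png

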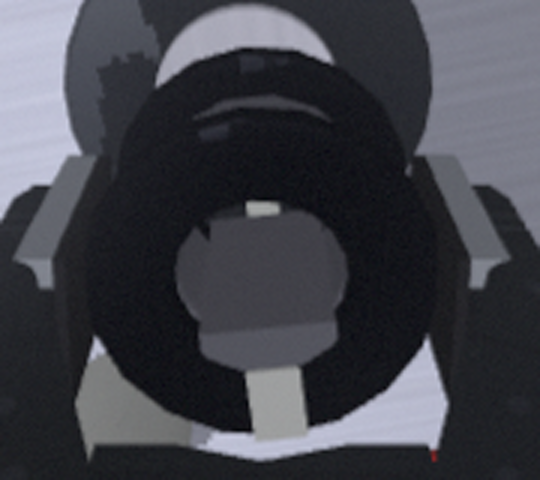

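Looking through, I can see the seat's upper edge at crop (247,3). The housing spans u 65 to 432, the bobbin flange spans u 88 to 440, and the bobbin bar runs from (273,372) to (281,438).

Run:
```python
from h import *
cal=r.get_calibration("wrist");s=r.sense();R=np.array(s["tcp_rot"]);p=np.array(s["tool_pos"])
f=lambda u,v,z:(R.T@(np.r_[onz("wrist",(230+u/3-.3,190+v/3-.3),z,cal),0]-[p[0],p[1],0]))[:2]*1000
zt=p[2]-.0067+.036
print("tool-frame mm (x,y):")
print("seat top edge",f(247,3,.04),"L/R",f(157,75,.04),f(337,75,.04)," housing L/R",f(65,80,.035),f(432,80,.035),"winder bar",f(263,208,.035))
print("bobbin L/R",f(88,260,zt),f(440,260,zt),"bottom",f(264,433,zt),"bar",f(273,372,zt),f(281,438,zt))
print(p,np.degrees(np.arctan2(R[1,1],R[0,1])))
for n,uvs in {}.items():pass
# scene/top network check
r.snapshot("top")
print("winder pix exp top",proj("top",[[.4457,.0741,.04]]))
```

```text
tool-frame mm (x,y):
seat top edge [20.18827427 -2.84429835] L/R [  2.58961506 -24.3255458 ] [ 2.60688598 18.49583117]  housing L/R [ -0.32150137 -47.437527  ] [-0.28515953 42.15705704] winder bar [-34.56605966   0.93262967]
bobbin L/R [  4.16192012 -24.0009597 ] [ 4.18648266 25.76071347] bottom [-24.79785873   0.91554177] bar [-14.18171277   2.22532681] [-25.68700432   3.47283744]
[0.44618879 0.07360482 0.10036601] 77.98115517563713
winder pix exp top [[281.27454776 243.40332791]]
```

Run:
```python
from h import *
from scipy.optimize import fsolve
cal=r.get_calibration("wrist");s=r.sense();R=np.array(s["tcp_rot"]);p=np.array(s["tool_pos"])
f=lambda u,v,z:(R.T@(np.r_[onz("wrist",(230+u/3-.3,190+v/3-.3),z,cal),0]-[p[0],p[1],0]))[:2]*1000
for a,b in((48,433),(46,433),(50,436),(48,430)):
    g=lambda q:[f(264,a,q[1]/1000)[0]-q[0]-26,f(264,b,(q[1]+36)/1000)[0]-q[0]+26]
    xc,zb=fsolve(g,[0,90]);print(a,b,"xc",xc,"zb",zb,"tcp z",p[2]*1000, "width",f(440,260,(zb+36)/1000)[1]-f(88,260,(zb+36)/1000)[1])
```

```text
48 433 xc -2.3494435447186843 zb 89.65311258644492 tcp z 100.73135469071185 width 51.6607169233786
46 433 xc -1.7747625299275567 zb 90.35327181884412 tcp z 100.73135469071185 width 51.35460726898839
50 436 xc -2.621013721685049 zb 89.99623410175514 tcp z 100.73135469071185 width 51.51070417826983
48 430 xc -2.6575780247280694 zb 88.59717198050818 tcp z 100.73135469071185 width 52.1223742135814
```

Call:
play_rows([
  [0.03,-0.37,0,0,0,0],
  [0,0,0.5,0,0,0],
  [0,0,0.5,0,0,0],
  [0,0,0.5,0,0,0],
  [0,0,0.3,0,0,0],
  [0,0,0.3,0,0,0],
  [0,0,0.3,0,0,0],
  [0,0,0,0,0,0],
])

```text
clock: 7.13
tool_pos: [0.4449, 0.0703, 0.0754]
tcp_rot: [[-0.978, 0.207, -0.001], [0.207, 0.978, -0.0], [0.001, -0.0, -1.0]]
contact_force: [-0.2, -0.1, -1.0]
opening: 0.0499
gripper_force: 41.7
```

Run:
```python
from h import *
s=r.sense();print(s["tool_pos"],s["contact_force"],s["ft_torque"])
im=r.snapshot("wrist")
a=cv2.resize(im[190:350,230:410,::-1],None,fx=3,fy=3,interpolation=cv2.INTER_CUBIC)
cv2.imwrite("pics/w6.png",a)
```

```text
[0.44485633 0.0703244  0.07539574] [-0.18877616 -0.10414165 -0.98892727] [-0.00698398 -0.04121303 -0.01847758]
```

View pics/w6.png

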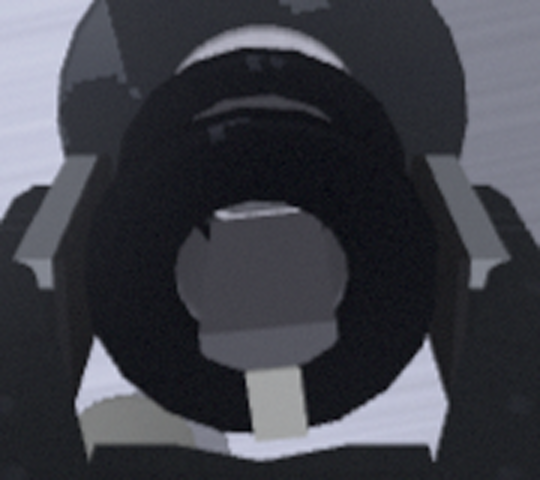

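The spindle's flat edge shows inside the bore at (257,212), and the housing centre at u=263 lines up with the bobbin at u=264. There is no contact force, so I'll continue down.

Call:
play_rows([
  [0,0,0.3,0,0,0],
  [0,0,0.3,0,0,0],
  [0,0,0.3,0,0,0],
  [0,0,0.3,0,0,0],
  [0,0,0.3,0,0,0],
  [0,0,0.2,0,0,0],
  [0,0,0.2,0,0,0],
  [0,0,0,0,0,0],
])

```text
clock: 7.85
tool_pos: [0.4449, 0.0703, 0.0567]
tcp_rot: [[-0.978, 0.207, -0.001], [0.207, 0.978, -0.0], [0.0, -0.0, -1.0]]
contact_force: [0.0, 0.3, -0.6]
opening: 0.0502
gripper_force: 41.7
```

Call:
play_rows([
  [0,0,0.15,0,0,0],
  [0,0,0.15,0,0,0],
  [0,0,0.15,0,0,0],
  [0,0,0.1,0,0,0],
  [0,0,0.1,0,0,0],
  [0,0,0,0,0,0],
  [0,0,0,0,0,0],
  [0,0,0,0,0,0],
])

```text
clock: 8.52
tool_pos: [0.4451, 0.0703, 0.0507]
tcp_rot: [[-0.978, 0.207, 0.0], [0.207, 0.978, -0.0], [-0.0, 0.0, -1.0]]
contact_force: [0.9, 0.7, -0.6]
opening: 0.0498
gripper_force: 41.7
```

Call:
play_rows([
  [0,0,0.1,0,0,0],
  [0,0,0.1,0,0,0],
  [0,0,0.1,0,0,0],
  [0,0,0.1,0,0,0],
  [0,0,0,0,0,0],
  [0,0,0,0,0,0],
  [0,0,0,0,0,0],
  [0,0,0,0,0,0],
])

```text
clock: 9.18
tool_pos: [0.4451, 0.0703, 0.0468]
tcp_rot: [[-0.978, 0.207, 0.0], [0.207, 0.978, 0.0], [-0.0, 0.0, -1.0]]
contact_force: [-3.1, -0.5, 5.2]
opening: 0.0501
gripper_force: 41.9
```

Call:
play_rows([
  [0,0,0,0,0,0],
  [0,0,0,0,0,0],
  [0,0,0,0,0,0],
  [0,0,0,0,0,0],
  [0,0,-1.0,0,0,0],
  [0,0,-2.5,0,0,0],
  [0,0,-3,0,0,0],
  [0,0,-2,0,0,0],
], claw=0)

```text
clock: 9.85
tool_pos: [0.4454, 0.0704, 0.1347]
tcp_rot: [[-0.978, 0.207, 0.002], [0.207, 0.978, 0.0], [-0.002, 0.001, -1.0]]
contact_force: [0.8, -0.6, 0.9]
opening: 0.0854
gripper_force: 0.0
```

Call:
play_rows([
  [1.73,2.93,0,0,0,0],
  [1.73,2.93,0,0,0,0],
  [1.73,2.93,0,0,0,0],
  [1.73,2.93,0,0,0,0],
  [1.73,2.93,0,0,0,0],
  [1.73,2.93,0,0,0,0],
  [0,0,0,0,0,0],
  [0,0,0,0,0,0],
])

```text
clock: 10.52
tool_pos: [0.3794, 0.265, 0.1322]
tcp_rot: [[-0.979, 0.204, 0.0], [0.204, 0.979, 0.0], [-0.0, 0.0, -1.0]]
contact_force: [-0.2, -0.7, 0.3]
opening: 0.0854
gripper_force: 0.0
```

```bash
cat >> h.py <<'E'
HUE={"red":((0,6),(174,180)),"yellow":((20,34),),"blue":((105,120),)}
def find(col,z,near,dia):
    """outer circle of the bobbin top / pad in the wrist view: enclosing-circle of the colour blob, on height z"""
    r.snapshot("wrist");cal=r.get_calibration("wrist");im=r.snapshot("wrist");h=cv2.cvtColor(im,cv2.COLOR_RGB2HSV)
    m=np.zeros(h.shape[:2],np.uint8)
    for lo,hi in HUE[col]: m|=((h[...,0]>=lo)&(h[...,0]<=hi)&(h[...,1]>120)&(h[...,2]>50)).astype(np.uint8)
    m=cv2.morphologyEx(m,cv2.MORPH_OPEN,np.ones((3,3)))
    cs,_=cv2.findContours(m,cv2.RETR_EXTERNAL,cv2.CHAIN_APPROX_NONE)
    for c in cs:
        if len(c)<60: continue
        P=np.array([onz("wrist",q,z,cal) for q in c[:,0]])
        # RANSAC circle of known radius
        from scipy.optimize import minimize
        R=dia/2
        best=min((minimize(lambda x:np.minimum(np.abs(np.hypot(*(P-x).T)-R),.004).sum(),P.mean(0)+d,method="Nelder-Mead") for d in np.array([[0,0],[.01,0],[-.01,0],[0,.01],[0,-.01]])),key=lambda o:o.fun)
        e=np.abs(np.hypot(*(P-best.x).T)-R)
        if np.hypot(*(best.x-near))<.08: print(col,"centre",np.round(best.x,4),"inlier",round((e<.0012).mean(),2),len(c),"bbox",cv2.boundingRect(c))
    return im
E
python3 - <<'E'
from h import *
s=r.sense();print(s["tool_pos"])
im=find("red",.036,(.38,.264),.052)
cv2.imwrite("pics/w7.png",np.vstack([r.snapshot("top")[180:310,140:480,::-1].repeat(2,0).repeat(2,1)]))
plan(.38,.264,.008)
E
```

```text
[0.37937814 0.26504265 0.13221518]
red centre [0.3791 0.2664] inlier 0.65 178 bbox (289, 169, 61, 65)
shift cm [ 0.05  0.07 12.39] turn z 0 yaw now 1.361 q6 -0.81
```

View pics/w7.png

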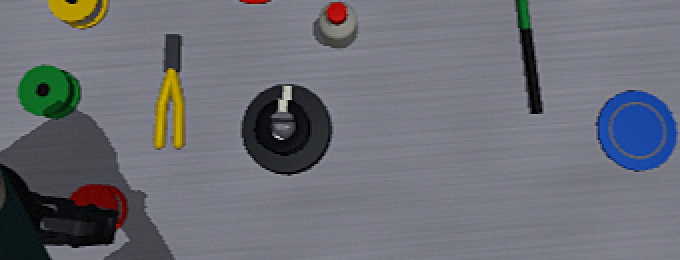

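The picture shows the take-up seated on the winder at (285,125) with both bars in line. Next is the red bobbin.

Call:
play_rows([
  [0,0.1,2.2,0,0,0],
  [0,0,2.4,0,0,0],
  [0,0,2.4,0,0,0],
  [0,0,2.2,0,0,0],
  [0,0,1.6,0,0,0],
  [0,0,1.0,0,0,0],
  [0,0,0.6,0,0,0],
  [0,0,0,0,0,0],
])

```text
clock: 11.33
tool_pos: [0.3802, 0.2641, 0.007]
tcp_rot: [[-0.978, 0.208, -0.001], [0.208, 0.978, -0.001], [0.001, -0.001, -1.0]]
contact_force: [-0.4, 0.8, 0.1]
opening: 0.0855
gripper_force: 0.0
```

Call:
play_rows([
  [0,0,0,0,0,0],
  [0,0,0,0,0,0],
  [0,0,0,0,0,0],
  [0,0,0,0,0,0],
  [0,0,0,0,0,0],
  [0,0,0,0,0,0],
  [0,0,0,0,0,0],
  [0,0,0,0,0,0],
], claw=1)

```text
clock: 12.0
tool_pos: [0.3808, 0.265, 0.0089]
tcp_rot: [[-0.978, 0.207, 0.001], [0.207, 0.978, 0.001], [-0.001, 0.001, -1.0]]
contact_force: [-1.0, -2.2, 7.9]
opening: 0.0501
gripper_force: 40.0
```

Call:
play_rows([
  [0,0,-1.5,0,0,0],
  [0,0,-3,0,0,0],
  [0,0,-3,0,0,0],
  [0,0,-3,0,0,0],
  [0,0,-3,0,0,0],
  [0,0,-2,0,0,0],
  [0,0,0,0,0,0],
  [0,0,0,0,0,0],
])

```text
clock: 12.67
tool_pos: [0.3805, 0.265, 0.1636]
tcp_rot: [[-0.978, 0.207, 0.002], [0.207, 0.978, 0.001], [-0.002, 0.002, -1.0]]
contact_force: [-0.1, -0.1, -2.1]
opening: 0.0499
gripper_force: 42.2
```

Run:
```python
from h import *
plan(.628,.0975,.16)
```

```text
shift cm [-27.68 -11.26   0.39] turn z 0 yaw now 1.362 q6 -0.81
```

Call:
play_rows([
  [-3.46,-1.41,0,0,0,0],
  [-3.46,-1.41,0,0,0,0],
  [-3.46,-1.41,0,0,0,0],
  [-3.46,-1.41,0,0,0,0],
  [-3.46,-1.41,0,0,0,0],
  [-3.46,-1.41,0,0,0,0],
  [-3.46,-1.41,0,0,0,0],
  [-3.46,-1.41,0,0,0,0],
])

```text
clock: 13.33
tool_pos: [0.6284, 0.0956, 0.1605]
tcp_rot: [[-0.978, 0.207, -0.002], [0.207, 0.978, -0.0], [0.002, -0.001, -1.0]]
contact_force: [0.1, 0.4, -1.1]
opening: 0.0502
gripper_force: 42.2
```

Call:
play_rows([
  [0,0,0,0,0,0],
  [0,0,2.5,0,0,0],
  [0,0,3,0,0,0],
  [0,0,3,0,0,0],
  [0,0,2,0,0,0],
  [0,0,1,0,0,0],
  [0,0,0,0,0,0],
  [0,0,0,0,0,0],
])

```text
clock: 14.0
tool_pos: [0.6274, 0.0971, 0.0475]
tcp_rot: [[-0.978, 0.207, -0.001], [0.207, 0.978, -0.0], [0.001, -0.0, -1.0]]
contact_force: [0.8, 0.1, -1.2]
opening: 0.05
gripper_force: 42.3
```

Run:
```python
from h import *
plan(.628,.0975,.014)
find("red",.004,(.628,.0975),.084);find("red",.08,(.628,.0975),.052)
cal=r.get_calibration("wrist")
cv2.imwrite("pics/w8.png",r.snapshot("wrist")[:,:,::-1])
```

```text
shift cm [-0.05  0.05  3.35] turn z 0 yaw now 1.362 q6 -1.25
red centre [0.6295 0.0966] inlier 0.46 451 bbox (254, 165, 125, 167)
red centre [0.6029 0.1025] inlier 0.38 452 bbox (254, 164, 124, 168)
```

View pics/w8.png

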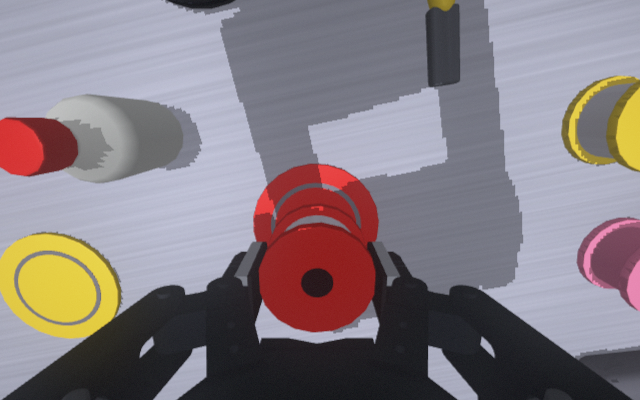

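The red bobbin hangs over the red pad, pad centre about (316,212), and is well lined up. I'll lower it now.

Call:
play_rows([
  [0,0,0.8,0,0,0],
  [0,0,0.8,0,0,0],
  [0,0,0.6,0,0,0],
  [0,0,0.5,0,0,0],
  [0,0,0.3,0,0,0],
  [0,0,0.2,0,0,0],
  [0,0,0.1,0,0,0],
  [0,0,0.1,0,0,0],
])

```text
clock: 14.92
tool_pos: [0.6277, 0.0971, 0.0136]
tcp_rot: [[-0.978, 0.207, 0.0], [0.207, 0.978, 0.0], [-0.0, 0.0, -1.0]]
contact_force: [-0.6, 0.0, -1.7]
opening: 0.0503
gripper_force: 42.3
```

Call:
play_rows([
  [0,0,0.1,0,0,0],
  [0,0,0.1,0,0,0],
  [0,0,0,0,0,0],
  [0,0,0,0,0,0],
  [0,0,0,0,0,0],
  [0,0,0,0,0,0],
  [0,0,0,0,0,0],
  [0,0,0,0,0,0],
])

```text
clock: 15.58
tool_pos: [0.6279, 0.0971, 0.013]
tcp_rot: [[-0.978, 0.207, 0.001], [0.207, 0.978, 0.0], [-0.001, 0.0, -1.0]]
contact_force: [-6.7, -0.5, 9.2]
opening: 0.0498
gripper_force: 43.1
```

Call:
play_rows([
  [0,0,0,0,0,0],
  [0,0,0,0,0,0],
  [0,0,0,0,0,0],
  [0,0,0,0,0,0],
  [0,0,-1.5,0,0,0],
  [0,0,-3.5,0,0,0],
  [0,0,-4,0,0,0],
  [0,0,-3,0,0,0],
], claw=0)

```text
clock: 16.25
tool_pos: [0.6279, 0.0971, 0.1357]
tcp_rot: [[-0.978, 0.207, 0.002], [0.207, 0.978, 0.0], [-0.002, 0.001, -1.0]]
contact_force: [0.7, 0.2, 1.4]
opening: 0.0854
gripper_force: 0.0
```

Call:
play_rows([
  [1.13,2.91,0,0,0,0],
  [1.13,2.91,0,0,0,0],
  [1.13,2.91,0,0,0,0],
  [1.13,2.91,0,0,0,0],
  [1.13,2.91,0,0,0,0],
  [1.13,2.91,0,0,0,0],
  [0,0,0,0,0,0],
  [0,0,0,0,0,0],
])

```text
clock: 16.92
tool_pos: [0.5971, 0.2833, 0.1326]
tcp_rot: [[-0.979, 0.205, 0.0], [0.205, 0.979, 0.0], [-0.0, 0.0, -1.0]]
contact_force: [0.5, -0.3, -0.1]
opening: 0.0854
gripper_force: 0.0
```

Run:
```python
from h import *
im=find("yellow",.036,(.598,.282),.052)
plan(.598,.282,.008)
cv2.imwrite("pics/w9.png",im[:,:,::-1])
```

```text
yellow centre [0.5979 0.2848] inlier 0.62 178 bbox (289, 170, 61, 65)
shift cm [-0.03  0.05 12.43] turn z 0 yaw now 1.362 q6 -0.96
```

View pics/w9.png

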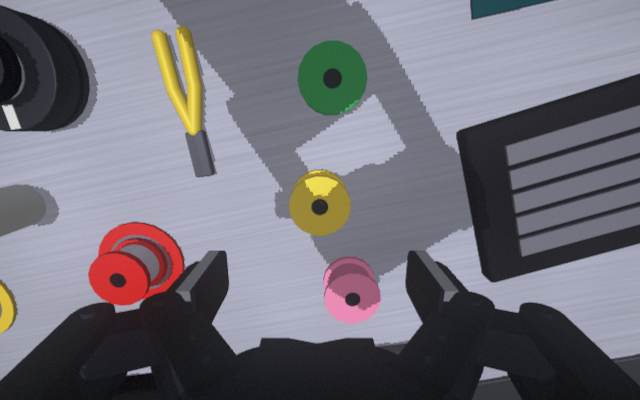

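The yellow bobbin is centred under the gripper at (320,203), and red stands on its pad. I'll pick yellow.

Call:
play_rows([
  [-0.05,0.1,2.2,0,0,0],
  [0,0,2.4,0,0,0],
  [0,0,2.4,0,0,0],
  [0,0,2.2,0,0,0],
  [0,0,1.6,0,0,0],
  [0,0,1.0,0,0,0],
  [0,0,0.6,0,0,0],
  [0,0,0,0,0,0],
])

```text
clock: 17.68
tool_pos: [0.5981, 0.282, 0.0069]
tcp_rot: [[-0.978, 0.208, -0.001], [0.208, 0.978, -0.0], [0.001, -0.001, -1.0]]
contact_force: [0.7, -0.6, 0.1]
opening: 0.0856
gripper_force: 0.0
```

Call:
play_rows([
  [0,0,0,0,0,0],
  [0,0,0,0,0,0],
  [0,0,0,0,0,0],
  [0,0,0,0,0,0],
  [0,0,0,0,0,0],
  [0,0,0,0,0,0],
  [0,0,0,0,0,0],
  [0,0,0,0,0,0],
], claw=1)

```text
clock: 18.35
tool_pos: [0.5988, 0.283, 0.0093]
tcp_rot: [[-0.978, 0.207, 0.002], [0.207, 0.978, 0.001], [-0.002, 0.001, -1.0]]
contact_force: [-1.5, -1.5, 7.0]
opening: 0.0503
gripper_force: 40.2
```

Call:
play_rows([
  [0,0,-1.5,0,0,0],
  [0,0,-3,0,0,0],
  [0,0,-3,0,0,0],
  [0,0,-3,0,0,0],
  [0,0,-3,0,0,0],
  [0,0,-2,0,0,0],
  [0,0,0,0,0,0],
  [0,0,0,0,0,0],
])

```text
clock: 19.02
tool_pos: [0.5985, 0.283, 0.1647]
tcp_rot: [[-0.978, 0.207, 0.003], [0.207, 0.978, 0.001], [-0.002, 0.002, -1.0]]
contact_force: [-0.5, -0.2, -2.7]
opening: 0.0505
gripper_force: 42.1
```

Run:
```python
from h import *
plan(.634,-.0905,.16)
```

```text
shift cm [-11.21 -35.81   0.44] turn z 0 yaw now 1.362 q6 -0.96
```

Call:
play_rows([
  [-1.12,-3.58,0,0,0,0],
  [-1.12,-3.58,0,0,0,0],
  [-1.12,-3.58,0,0,0,0],
  [-1.12,-3.58,0,0,0,0],
  [-1.12,-3.58,0,0,0,0],
  [-1.12,-3.58,0,0,0,0],
  [-1.12,-3.58,0,0,0,0],
  [-1.12,-3.58,0,0,0,0],
])

```text
clock: 19.68
tool_pos: [0.6256, -0.0177, 0.1613]
tcp_rot: [[-0.978, 0.207, -0.002], [0.207, 0.978, 0.0], [0.002, -0.0, -1.0]]
contact_force: [1.4, 0.3, -2.7]
opening: 0.0503
gripper_force: 42.2
```

Call:
play_rows([
  [-1.12,-3.58,0,0,0,0],
  [-1.12,-3.58,0,0,0,0],
  [0,0,2.5,0,0,0],
  [0,0,3.5,0,0,0],
  [0,0,3,0,0,0],
  [0,0,2,0,0,0],
  [0,0,0.5,0,0,0],
  [0,0,0,0,0,0],
])

```text
clock: 20.35
tool_pos: [0.6322, -0.0904, 0.0453]
tcp_rot: [[-0.978, 0.207, -0.004], [0.207, 0.978, 0.001], [0.004, -0.0, -1.0]]
contact_force: [-0.1, 0.5, -1.5]
opening: 0.0508
gripper_force: 42.4
```

Run:
```python
from h import *
find("yellow",.004,(.634,-.0905),.084)
plan(.634,-.0905,.014)
```

```text
yellow centre [ 0.6378 -0.0918] inlier 0.45 451 bbox (254, 170, 125, 163)
shift cm [-0.    0.01  3.46] turn z 0 yaw now 1.362 q6 -1.54
```

Call:
play_rows([
  [-0.25,0,0.8,0,0,0],
  [0,0,0.8,0,0,0],
  [0,0,0.6,0,0,0],
  [0,0,0.5,0,0,0],
  [0,0,0.3,0,0,0],
  [0,0,0.2,0,0,0],
  [0,0,0.1,0,0,0],
  [0,0,0.1,0,0,0],
])

```text
clock: 21.12
tool_pos: [0.6361, -0.0912, 0.0137]
tcp_rot: [[-0.978, 0.207, 0.0], [0.207, 0.978, -0.0], [-0.0, -0.0, -1.0]]
contact_force: [0.1, 0.4, -2.2]
opening: 0.0501
gripper_force: 42.4
```

Call:
play_rows([
  [0,0,0.1,0,0,0],
  [0,0,0.1,0,0,0],
  [0,0,0,0,0,0],
  [0,0,0,0,0,0],
  [0,0,0,0,0,0],
  [0,0,0,0,0,0],
  [0,0,0,0,0,0],
  [0,0,0,0,0,0],
])

```text
clock: 21.78
tool_pos: [0.6363, -0.0913, 0.0133]
tcp_rot: [[-0.978, 0.207, 0.001], [0.207, 0.978, -0.0], [-0.001, -0.0, -1.0]]
contact_force: [-9.2, 0.7, 12.5]
opening: 0.05
gripper_force: 43.3
```

Call:
play_rows([
  [0,0,0,0,0,0],
  [0,0,0,0,0,0],
  [0,0,0,0,0,0],
  [0,0,0,0,0,0],
  [0,0,-1.5,0,0,0],
  [0,0,-3.5,0,0,0],
  [0,0,-4,0,0,0],
  [0,0,-3,0,0,0],
], claw=0)

```text
clock: 22.45
tool_pos: [0.6362, -0.0912, 0.1358]
tcp_rot: [[-0.978, 0.207, 0.002], [0.207, 0.978, -0.0], [-0.002, 0.0, -1.0]]
contact_force: [-0.2, 0.0, 0.2]
opening: 0.0854
gripper_force: 0.0
```

Call:
play_rows([
  [-0.11,-3.59,0,0,0,0],
  [-0.11,-3.59,0,0,0,0],
  [-0.11,-3.59,0,0,0,0],
  [-0.11,-3.59,0,0,0,0],
  [-0.11,-3.59,0,0,0,0],
  [-0.11,-3.59,0,0,0,0],
  [0,0,0,0,0,0],
  [0,0,0,0,0,0],
])

```text
clock: 23.12
tool_pos: [0.5973, -0.3049, 0.1325]
tcp_rot: [[-0.978, 0.21, 0.0], [0.21, 0.978, -0.0], [-0.0, -0.0, -1.0]]
contact_force: [1.4, 0.3, -0.1]
opening: 0.0854
gripper_force: 0.0
```

Run:
```python
from h import *
im=find("blue",.036,(.598,-.303),.052)
plan(.598,-.303,.008)
```

```text
blue centre [ 0.5969 -0.2987] inlier 0.64 177 bbox (292, 168, 61, 65)
shift cm [-1.000e-02 -2.000e-02  1.243e+01] turn z 0 yaw now 1.362 q6 -1.87
```

Call:
play_rows([
  [0.05,0.35,2.2,0,0,0],
  [0,0,2.4,0,0,0],
  [0,0,2.4,0,0,0],
  [0,0,2.2,0,0,0],
  [0,0,1.6,0,0,0],
  [0,0,1.0,0,0,0],
  [0,0,0.6,0,0,0],
  [0,0,0,0,0,0],
])

```text
clock: 23.88
tool_pos: [0.598, -0.2988, 0.007]
tcp_rot: [[-0.978, 0.206, -0.001], [0.206, 0.978, 0.001], [0.001, 0.0, -1.0]]
contact_force: [1.2, -0.0, -0.1]
opening: 0.0855
gripper_force: 0.0
```

Call:
play_rows([
  [0,0,0,0,0,0],
  [0,0,0,0,0,0],
  [0,0,0,0,0,0],
  [0,0,0,0,0,0],
  [0,0,0,0,0,0],
  [0,0,0,0,0,0],
  [0,0,0,0,0,0],
  [0,0,0,0,0,0],
], claw=1)

```text
clock: 24.55
tool_pos: [0.5986, -0.2999, 0.0092]
tcp_rot: [[-0.978, 0.207, 0.002], [0.207, 0.978, -0.001], [-0.002, -0.0, -1.0]]
contact_force: [-1.3, 2.6, 6.3]
opening: 0.05
gripper_force: 40.3
```

Call:
play_rows([
  [0,0,-1.5,0,0,0],
  [0,0,-3,0,0,0],
  [0,0,-3,0,0,0],
  [0,0,-3,0,0,0],
  [0,0,-1.5,0,0,0],
  [0,0,0,0,0,0],
  [0,0,0,0,0,0],
  [0,0,0,0,0,0],
])

```text
clock: 25.22
tool_pos: [0.5974, -0.2994, 0.1258]
tcp_rot: [[-0.978, 0.207, -0.002], [0.207, 0.978, 0.001], [0.002, 0.001, -1.0]]
contact_force: [0.7, 0.3, -2.6]
opening: 0.0503
gripper_force: 42.1
```

Run:
```python
from h import *
plan(.418,-.2935,.13)
```

```text
shift cm [17.67 -3.14 -0.39] turn z 0 yaw now 1.362 q6 -1.86
```

Call:
play_rows([
  [3.53,-0.63,0,0,0,0],
  [3.53,-0.63,0,0,0,0],
  [3.53,-0.63,0,0,0,0],
  [3.53,-0.63,0,0,0,0],
  [3.53,-0.63,0,0,0,0],
  [0,0,0,0,0,0],
  [0,0,3.0,0,0,0],
  [0,0,2.5,0,0,0],
])

```text
clock: 25.88
tool_pos: [0.4183, -0.294, 0.0712]
tcp_rot: [[-0.978, 0.208, 0.001], [0.208, 0.978, -0.0], [-0.001, -0.0, -1.0]]
contact_force: [0.1, -0.5, -2.9]
opening: 0.0504
gripper_force: 42.2
```

Call:
play_rows([
  [0,0,1.5,0,0,0],
  [0,0,0.8,0,0,0],
  [0,0,0,0,0,0],
  [0,0,0,0,0,0],
  [0,0,0,0,0,0],
  [0,0,0,0,0,0],
  [0,0,0,0,0,0],
  [0,0,0,0,0,0],
])

```text
clock: 26.55
tool_pos: [0.4191, -0.2941, 0.0502]
tcp_rot: [[-0.978, 0.207, 0.001], [0.207, 0.978, -0.001], [-0.001, -0.0, -1.0]]
contact_force: [0.4, -0.6, -2.5]
opening: 0.05
gripper_force: 42.2
```

Run:
```python
from h import *
find("blue",.004,(.418,-.2935),.084)
plan(.418,-.2935,.014)
```

```text
blue centre [ 0.4598 -0.3022] inlier 0.49 454 bbox (254, 162, 124, 170)
shift cm [0.11 0.03 3.6 ] turn z 0 yaw now 1.362 q6 -2.02
```

Call:
play_rows([
  [0.15,0,0.8,0,0,0],
  [0,0,0.8,0,0,0],
  [0,0,0.7,0,0,0],
  [0,0,0.6,0,0,0],
  [0,0,0.3,0,0,0],
  [0,0,0.2,0,0,0],
  [0,0,0.1,0,0,0],
  [0,0,0.1,0,0,0],
])

```text
clock: 27.32
tool_pos: [0.4175, -0.2937, 0.0137]
tcp_rot: [[-0.978, 0.207, 0.0], [0.207, 0.978, -0.0], [-0.0, -0.0, -1.0]]
contact_force: [-0.7, -0.1, -3.1]
opening: 0.0501
gripper_force: 42.2
```

Call:
play_rows([
  [0,0,0.1,0,0,0],
  [0,0,0.1,0,0,0],
  [0,0,0,0,0,0],
  [0,0,0,0,0,0],
  [0,0,0,0,0,0],
  [0,0,0,0,0,0],
  [0,0,0,0,0,0],
  [0,0,0,0,0,0],
])

```text
clock: 27.98
tool_pos: [0.4176, -0.2938, 0.0131]
tcp_rot: [[-0.978, 0.207, 0.001], [0.207, 0.978, -0.0], [-0.001, -0.0, -1.0]]
contact_force: [-7.9, 5.4, 14.9]
opening: 0.0497
gripper_force: 43.3
```

Call:
play_rows([
  [0,0,0,0,0,0],
  [0,0,0,0,0,0],
  [0,0,0,0,0,0],
  [0,0,0,0,0,0],
  [0,0,-1.5,0,0,0],
  [0,0,-3.5,0,0,0],
  [0,0,-4,0,0,0],
  [0,0,-4,0,0,0],
], claw=0)

```text
clock: 28.65
tool_pos: [0.4169, -0.2932, 0.1427]
tcp_rot: [[-0.978, 0.207, -0.001], [0.207, 0.978, 0.001], [0.001, 0.001, -1.0]]
contact_force: [1.1, -0.8, -0.4]
opening: 0.0853
gripper_force: 0.0
```

Call:
play_rows([
  [0,0,-3,0,0,0],
  [0,0,-3,0,0,0],
  [0,3,0,0,0,0],
  [0,3,0,0,0,0],
  [0,3,0,0,0,0],
  [0,3,0,0,0,0],
  [0,3,0,0,0,0],
  [0,0,0,0,0,0],
])

```text
clock: 29.32
tool_pos: [0.4491, -0.1433, 0.2018]
tcp_rot: [[-0.979, 0.205, 0.001], [0.205, 0.979, 0.001], [-0.001, 0.001, -1.0]]
contact_force: [-0.5, -0.6, -0.4]
opening: 0.0856
gripper_force: 0.0
```

Run:
```python
from h import *
r.snapshot("wrist");r.snapshot("wrist");s=r.sense();print(s["tool_pos"])
t=r.snapshot("scene");w=r.snapshot("wrist")
a=cv2.resize(t[120:290,150:500,::-1],(800,388),interpolation=cv2.INTER_CUBIC)
cv2.imwrite("pics/f1.png",a)
cv2.imwrite("pics/f2.png",w[:,:,::-1])
```

```text
[ 0.44863686 -0.14618603  0.20166974]
```

View pics/f1.png

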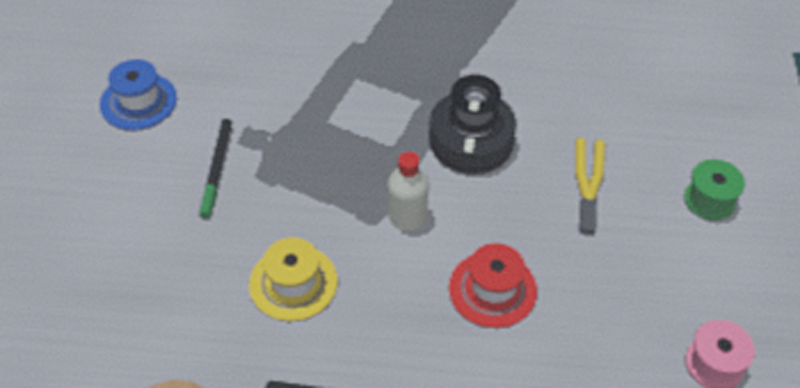

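View pics/f2.png

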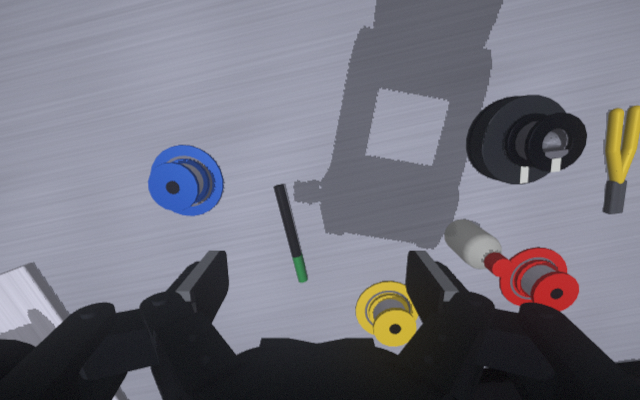

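All three bobbins stand on their pads, the take-up is down on the winder and the bottle is upright. I'll run one numeric check on centring.

Run:
```python
from h import *
k=350/800;f=lambda u,v,z:np.round(onz("scene",(150+u*k-.3,120+v*k-.3),z),4)
for n,h in(("red",(497,266)),("yellow",(291,260)),("blue",(132,76))):print(n,"scene",f(*h,.04))
cal=r.get_calibration("wrist");g=lambda u,v,z:np.round(onz("wrist",(u,v),z,cal),4)
print("wrist red",g(556,293,.04),"yellow",g(395,328,.04),"blue",g(173,187,.04),"takeup",g(556,142,.076))
print("bottle",[onz("top",d["xy"],0) for d in (r.snapshot("top") is not None and r.tip_of("top","bottle"))][:1])
```

```text
red scene [0.6299 0.0962]
yellow scene [ 0.6386 -0.0916]
blue scene [ 0.4202 -0.2941]
wrist red [0.6281 0.0972] yellow [ 0.6369 -0.0911] blue [ 0.4174 -0.2935] takeup [0.4444 0.0693]
bottle [array([0.55141256, 0.01557001])]
```

All three bobbins are within 2–3 mm of their pad centres, the bottle has not moved, and the take-up is seated. Handing in.

```bash
python3 -c "
from bench import r
print(r.job_done())"
```

```text
the job is handed in; nothing more can be done
None
```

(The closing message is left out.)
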